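Shim a disc-diode clamp and hold it shut

TASK

A disc diode sits in the guide cage of the hinged clamp, but the gap above it is still too tall for the clamp. Lay the round steel spacers flat on top of the diode, inside the four guide rods, one at a time, until the gap closes: with the bar fully down on its stop, the sprung plunger must bear on the stack, and there must not be so many spacers that the bar cannot get all the way down (leave the rest lying on the bench, and do not force it). The job ends with the hand still holding the bar down on its stop: finish like that, without letting go, and leave the solder reel, the terminal box and the screwdriver alone.

Things in the scene. Friction and masses are not known exactly. Their poses are not given: they have to be found in the camera images.
- clamp: fixed clamp: base plate 200 x 84 mm, finned cooler, four white guide rods round a cage. Origin: on the cage axis at bench height; x points to the hinge of the bar (at x = 62 mm, 112 mm up), y across the bar. Rods 8 mm thick, at x = +-23.8, y = +-16.6 mm (25 mm clear radius); fingers that hold a disc pass between them along y (openings 39 mm wide). Stop column at x = -56 mm, 107 mm tall
- cage (a point): point on the vertical axis of the guide cage, level with the tapered tops of the rods (106 mm above the bench)
- contact_screw: copper contact disc (44 mm across, 4 mm thick) on its screw in the middle of the cage, fixed, left at a different height each time; the diode rests on it. Origin: centre of the disc's underside, on the cage axis, 48 to 70 mm above the bench
- disc_diode: white ceramic disc diode with steel faces, 46 mm across, 14 mm high, loose in the cage on the contact disc. Origin: centre of its underside, z up
- spacer_a: round steel spacer disc, 46 mm across, 10 mm thick, lies flat on the bench; one of three alike. Origin: centre of its underside, z up
- spacer_b: round steel spacer disc, 46 mm across, 10 mm thick, lies flat on the bench; one of three alike. Origin: centre of its underside, z up
- spacer_c: round steel spacer disc, 46 mm across, 10 mm thick, lies flat on the bench; one of three alike. Origin: centre of its underside, z up
- pressure_bar (a joint): hinged steel bar, 24 x 10 mm; rad: 0 = level, fully down on its stop; grows as it opens, up to 2.0 (leaning back past upright; starts near there). The hinge is stiff (0.25 N m) and holds the bar where it is left, though the plunger's spring can lift it. Hinge axis along the clamp's y; the knob moves on a 157 mm circle about it, in the clamp's plane y = 0
- knob (a point): centre of the black barrel knob on the bar's free end: 26 mm thick, 30 mm long along the clamp's y, flat ends to pinch; a 10 mm neck joins it to the bar. With the bar shut it is at x = -95 mm of the clamp, 112 mm above the bench
- plunger (a joint): sprung plunger below the bar (20 mm foot); m: 0 = fully out, grows as pushed in, stops hard at 0.012. 6 N to start it, then 2.5 N per mm; at the knob 0.4 of that. With the bar shut and the plunger out its foot is on the cage axis 93 mm above the bench, so the stack's top must be above 93 and at most 105 mm up. A thin pin on top of the spring cup rises with it
- solder_reel: small reel of solder, 43 mm across, 36 mm high, a bystander. Origin: centre of its underside
- croc_box: black terminal box with two binding posts, 45 x 70 x 38 mm, a bystander. Origin: centre of its underside
- screwdriver: blue-handled screwdriver, 144 mm long, a bystander. Origin: its underside, mid-length
Not all that is in view belongs to the job. What is shaped like the spacer_c but purple is not meant.

How it is judged:
By the outcome, as a careful person would: the job done as asked, in the order asked, and still so for the second after the job is handed in, while the arm keeps its last pose, push and grip.
It also fails if it takes over 72 s, if anything falls off the work surface, if the arm or the gripper's body presses on something with over 40 N, if the wrist force passes 120 N, or if a joint passes its speed limit or range.

ROBOT

A 6-joint arm with a two-finger parallel gripper is mounted at the origin on a cart in front of the work surface, level with it; the furniture and walls round the work are solid. World frame = base frame: x ahead of the robot, y to its left, z up, the work surface at z = 0. Lengths are in m, angles in rad, forces in N, time in s.
With the tool pointing down it reaches from about 0.3 to 0.775 m from the base axis. Payload 14.6 kg.
Tool frame: the origin (TCP) lies midway between the tips of the shut fingers; the grasp point (between the pads) lies 19 mm behind it; z points along the fingers, y is the line along which they close (so a half turn about z gives the same grasp; the last joint's range is limited). The gripper opens to 94 mm and grips with 3 to 60 N. Pads are 16 mm wide; open, the fingers measure 119 mm over their backs; the gripper's body (75 mm by 177 mm) begins 78 mm behind the grasp point.
Start: joints at [1.23, 0.3, 1.521, -0, 1.321, -0.067], TCP at [0.149, 0.53, 0.205] pointing down, gripper open.
Joint ranges: [-3.03, 3.03], [-0.79, 2.21], [0.23, 2.52], [-1.04, 4.18], [0, 3.07], [-2.55, 2.55]. Speed limits (rad/s): [2.22, 2.22, 2.57, 3.14, 3.14, 3.14].

INTERFACE

Orientations are given as [roll, pitch, yaw] about the fixed x, y, z axes, in that order (R = Rz(yaw) Ry(pitch) Rx(roll)).
In Python, from station import * gives the robot as it stands.
- The arm moves only by the tool send_rows, never from a script. Its argument "targets" is a list of rows, each an object of numbers: "x", "y", "z": the shift along the world's x, y, z in units of 0.2 m (1.0 is 0.2 m); "spin": the turn about the world's z in units of pi/2 rad (1.0 is pi/2 rad); "claw": the finger opening in mm, from 0 to 94. A call has 1 to 20 rows; each row shifts and turns the commanded pose from where the row before left it; what a row does not reach is not made up. A row lasts 1/10 s, in which the tool goes at most 50 mm and 8.59 degrees, less where a joint would pass 70% of its speed; a pose out of reach is approached as far as the arm can. A call with a number of a shift or a turn outside -1 to 1 is refused whole. A call with a gripper value outside its range is refused whole. The fingers move at their own pace and stop on an object; "force" is the grip in N (left out, the last holds). Time passes only in rows, so rows that do not move let the fingers close. It gives the time, the measured TCP pose, the force, the opening and the grip force at its end, in the units of the state.
- get_obs(): the state, without advancing time (a new reading comes with each control period).
- camera(name): name is "scene" or "top"; returns the picture (420x560x3 uint8, blue, green, red); there is no depth.
- camera_model(name): a dict with "fovy" (degrees; the focal length in pixels is half the picture's height over the tangent of half this angle, whatever the lens; pixels are square), "cx", "cy" (the principal point, pixels), "T" (4x4, takes a point from camera to world coordinates). Camera axes: x right, y down, z forward; pixel columns grow to the right and rows downward; lengths in m; the calibration is good to about 2 mm. A picture is of the moment at which its call begins. camera_model takes no time and is no camera call.
- hand_in(): hands the job in; it is judged then, once.
The state is a dict: "time_s": time; "qpos": joint angles; "joint_vel": joint speeds; "tau": joint torques, N m; "ee_pos": TCP position; "eef_rot": TCP orientation; "force": force on the tool from outside, world axes, zero at the start; "moment": the same for the moment, N m; "grip_width": finger opening in m; "grip_force": force on a finger pad.
Only numpy, scipy, OpenCV 4.12 (cv2) and the standard library are available. Lean on these libraries where they do the work, as an engineer would, in place of code of your own. Each camera call takes 0.05 s, during which the arm holds its last target. There are 200 camera calls.

## Working session

There is one attempt and no reset: what is moved stays moved. The work goes in short steps, Python scripts to look and compute and a tool call to move; the robot and the scene stay as the last step left them, time stands still between calls to the robot, and variables do not carry over. Pictures are saved under pics/ and viewed, at most 10 in all, crops included, and the job is handed in when it is done.

Besides the shell and the picture viewer there is one more tool, called after "Request:" as name(argument=value, ...), one argument or row to a line, values as JSON. send_rows: Moves the arm, as the interface text tells. Its arguments: {"type":"object","properties":{"targets":{"type":"array"},"force":{"type":"number"}},"required":["targets"]}

```bash
ls; mkdir -p pics; python3 - <<'E'
from station import *
import cv2,numpy as np
a=camera("scene");b=camera("top")
cv2.imwrite("pics/s0.png",a);cv2.imwrite("pics/t0.png",b)
for n in("scene","top"):
    m=camera_model(n);print(n,m["fovy"],m["cx"],m["cy"],np.round(m["T"],3).tolist(),[k for k in m])
o=get_obs();print(o)
E
```

```text
pics
scene 42.526671943322214 277.83574329138776 211.7327777945895 [[0.587, -0.309, 0.748, -0.299], [-0.809, -0.25, 0.531, -0.876], [0.023, -0.917, -0.397, 0.563], [0.0, 0.0, 0.0, 1.0]] ['fovy', 'cx', 'cy', 'T']
top 55.493717052911144 286.7915015132392 207.3001806905917 [[-0.012, -0.997, 0.071, 0.471], [-1.0, 0.012, -0.001, -0.295], [0.001, -0.071, -0.997, 0.955], [0.0, 0.0, 0.0, 1.0]] ['fovy', 'cx', 'cy', 'T']
{'time_s': 0.1, 'qpos': array([ 1.23039178e+00,  3.00399973e-01,  1.52150436e+00, -1.47452751e-05,
        1.32073623e+00, -6.65932271e-02]), 'joint_vel': array([-9.59676230e-05, -7.31928599e-04, -3.81205069e-03, -6.28770091e-04,
       -2.17043428e-03,  4.75055043e-04]), 'tau': array([-1.91431727e-04, -5.32642686e+01, -3.53281975e+01,  7.08428957e-02,
        2.35204987e-02, -1.04131368e-05]), 'ee_pos': array([0.14864423, 0.52928365, 0.20495781]), 'eef_rot': array([-3.14054612e+00, -5.54807510e-05,  2.86778496e+00]), 'force': array([ 0.61219422, -1.4541755 , -0.54314426]), 'moment': array([ 0.0123438 , -0.01997488,  0.04072193]), 'grip_force': 0.0, 'grip_width': 0.09412712941596164}
```

View pics/s0.png

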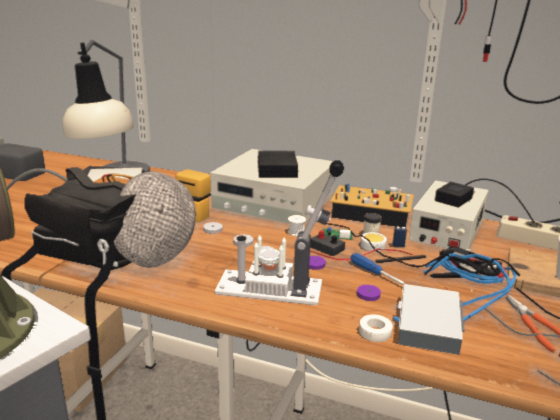

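View pics/t0.png

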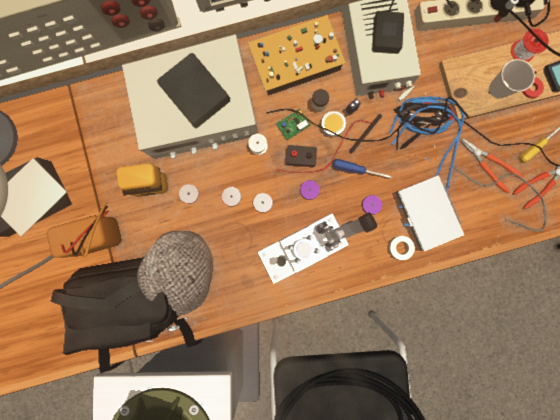

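The scene view shows the clamp at about (270,275) with its bar leaning back and knob at (337,168). In the top view the candidates are grey discs at (189,194), (231,196) and (262,203), purple discs at (310,189) and (372,205) (not meant), a white reel at (258,143) and a tape ring at (402,247) (neither meant). I choose the three grey discs and will check them in a close crop.

```bash
python3 - <<'E'
import cv2,numpy as np
a=cv2.imread("pics/t0.png")[165:290,170:395]
b=cv2.imread("pics/s0.png")[210:305,190:330]
A=cv2.resize(a,(792,440),interpolation=cv2.INTER_CUBIC);cv2.imwrite("pics/t0c.png",A)
cv2.imwrite("pics/s0c.png",cv2.resize(b,None,fx=5.7,fy=5.7,interpolation=cv2.INTER_CUBIC)[:590])
E
```

```text
(no output)
```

View pics/t0c.png

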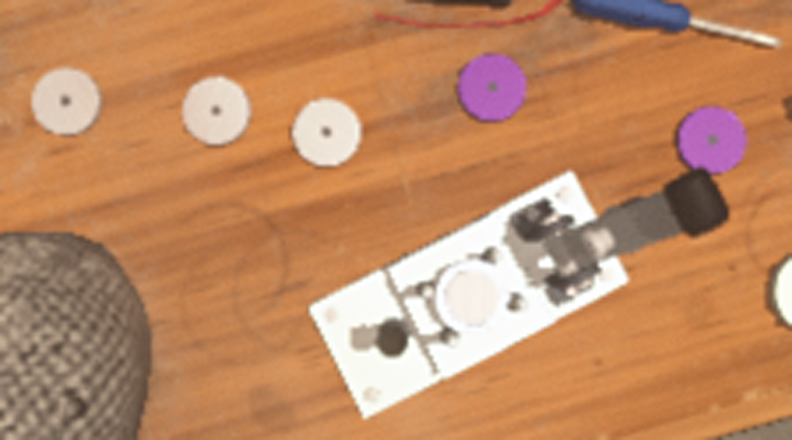

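View pics/s0c.png

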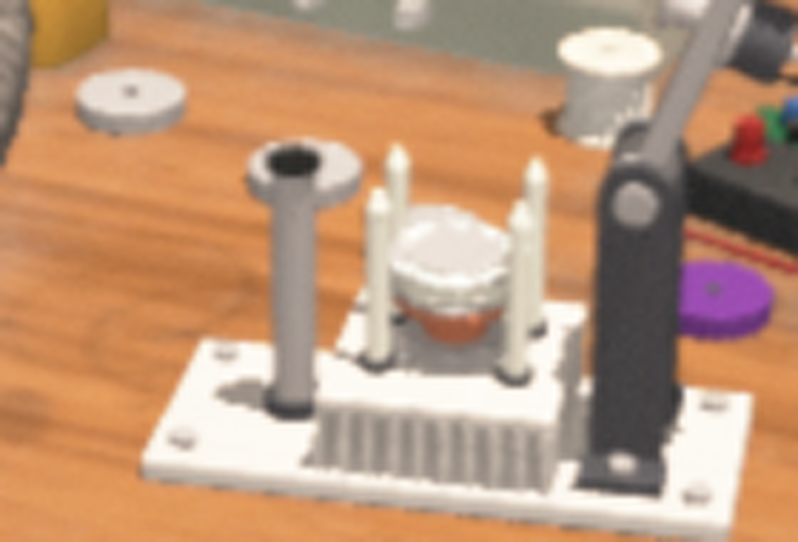

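The crop confirms three grey spacers with centre holes at (66,100), (216,110) and (326,132), and the purple ones at (492,88) and (712,140). In the scene crop the rod tips are at (398,150), (377,195), (537,162) and (521,208), the stop column top is at (293,160), and the diode's top face is at about (452,243).

```bash
cat > h.py <<'E'
import cv2,numpy as np
from station import *
def ray(n,u,v):
    m=camera_model(n);f=210/np.tan(np.radians(m["fovy"]/2));T=np.array(m["T"])
    return T[:3,3],T[:3,:3]@np.array([(u-m["cx"])/f,(v-m["cy"])/f,1.])
def onz(n,u,v,z):
    o,d=ray(n,u,v);return o+d*(z-o[2])/d[2]
def tri(u1,v1,u2,v2):
    o1,d1=ray("top",u1,v1);o2,d2=ray("scene",u2,v2)
    s=np.linalg.lstsq(np.c_[d1,-d2],o2-o1,rcond=None)[0]
    p,q=o1+s[0]*d1,o2+s[1]*d2;return (p+q)/2,np.linalg.norm(p-q)
def tc(x,y):return 170+(x+.5)/3.52-.5,165+(y+.5)/3.52-.5
def sc(x,y):return 190+(x+.5)/5.7-.5,210+(y+.5)/5.7-.5
def spacers(img):
    h=cv2.cvtColor(img,cv2.COLOR_BGR2HSV)
    m=((h[...,1]<60)&(h[...,2]>140)).astype(np.uint8)
    c,_=cv2.findContours(m,0,1);out=[]
    for k in c:
        if 200<cv2.contourArea(k)<420:
            (x,y),r=cv2.minEnclosingCircle(k);M=cv2.moments(k)
            u,v=M["m10"]/M["m00"],M["m01"]/M["m00"]
            if 170<v<300: out.append((u,v,cv2.contourArea(k)))
    return out
def pose():
    o=get_obs();return np.round(o["ee_pos"],4),np.round(o["eef_rot"],3),o["time_s"]
E
python3 - <<'E'
from h import *
t=cv2.imread("pics/t0.png")
for u,v,a in spacers(t): print("sp",u,v,a,onz("top",u,v,.01)[:2])
R=[onz("scene",*sc(*p),.106) for p in[(398,148),(377,191),(537,160),(521,204)]]
R=np.array(R);print(R[:,:2],"cage",R.mean(0)); 
print("sides",[np.linalg.norm(R[i]-R[j])for i,j in((0,2),(1,3),(0,1),(2,3))])
d=(R[2]-R[0]+R[3]-R[1]);print("yaw rods",np.degrees(np.arctan2(d[1],d[0])))
print("stop scene",onz("scene",*sc(293,160),.107),"stop top",onz("top",*tc(392,338),.107))
P=np.array([onz("top",*tc(*p),.008)for p in[(310,305),(572,171),(628,278),(366,418)]])
print("plate",P.mean(0),np.linalg.norm(P[1]-P[0]),np.linalg.norm(P[2]-P[1]));d=P[1]-P[0]+P[2]-P[3];print(np.degrees(np.arctan2(d[1],d[0])))
print("diode",onz("top",*tc(470,293),.075),tri(*tc(470,293),*sc(453,243)))
print("knob",tri(*tc(697,202),*(337,168)))
E
```

```text
sp 262.28276779773785 202.21889554224882 250.5 [ 0.55123   -0.2387667]
sp 231.11875 196.06666666666666 240.0 [ 0.56677137 -0.16480681]
sp 188.1469387755102 193.47142857142856 245.0 [ 0.57416676 -0.06264918]
[[ 0.44583886 -0.30550848]
 [ 0.41599259 -0.31987531]
 [ 0.46778802 -0.34770234]
 [ 0.43791679 -0.36248393]] cage [ 0.44188407 -0.33389251  0.106     ]
sides [np.float64(0.04756140349021198), np.float64(0.04791831820791956), np.float64(0.03312409740500851), np.float64(0.033328445988335)]
yaw rods -62.64479223263935
stop scene [ 0.41501155 -0.28493296  0.107     ] stop top [ 0.41886847 -0.2831537   0.107     ]
plate [ 0.44238883 -0.33392234  0.008     ] 0.19791750796324942 0.08087427310874634
-63.217805534322736
diode [ 0.44416892 -0.33158388  0.075     ] (array([ 0.44406657, -0.33113129,  0.07884406]), np.float64(0.000735429230280948))
knob (array([ 0.4937131 , -0.43764366,  0.25959482]), np.float64(0.0016072917810084008))
```

```bash
python3 - <<'E'
from h import *
print("lamp base",onz("scene",122,172,.01)); 
o,d=ray("scene",98,120);b=onz("scene",122,172,.01)
for s in (.8,1,1.2,1.4):print("shade ray",o+d*s)
print("hat",tri(175,265,155,205)); print("hat topz", [onz("top",175,268,z)[:2] for z in(0,.1,.2)],[onz("scene",150,175,z) for z in(.1,.15,.2,.25)])
ax=np.array([.442,-.334])
for v in(236,240,243,247):
  o,d=ray("scene",*sc(453,v)); t=((ax-o[:2])@d[:2])/(d[:2]@d[:2]);print("diode z on axis",v,(o+t*d)[2])
h=cv2.cvtColor(cv2.imread("pics/s0.png"),cv2.COLOR_BGR2GRAY); print(h[242:268,269])
E
```

```text
lamp base [0.69016233 0.41157239 0.01      ]
shade ray [ 0.18529036 -0.2016404   0.36385684]
shade ray [ 0.30634968 -0.03293219  0.31405481]
shade ray [0.42740899 0.13577602 0.26425279]
shade ray [0.54846831 0.30448423 0.21445076]
hat (array([ 0.41016129, -0.05887993,  0.11550081]), np.float64(0.00837274744857481))
hat topz [array([ 0.39797406, -0.03005004]), array([ 0.40562777, -0.05785531]), array([ 0.41328149, -0.08566057])] [array([0.55880594, 0.13056233, 0.1       ]), array([0.46618904, 0.02182644, 0.15      ]), array([ 0.37357214, -0.08690945,  0.2       ]), array([ 0.28095523, -0.19564534,  0.25      ])]
diode z on axis 236 0.08325272929946514
diode z on axis 240 0.0817401159445223
diode z on axis 243 0.08060450049247558
diode z on axis 247 0.07908880351367276
[141 147 159 173 214 225 237 239 231 229 228 229 229 228 228 227 246 252
 221 188 185 180 206 162 119 107]
```

Request:
send_rows(
  targets=[
    {"z": 0.17,"claw": 62},
    {"z": 0.17},
    {"z": 0.16},
    {"x": 0.1,"y": -0.19,"spin": -0.026},
    {"x": 0.1,"y": -0.19,"spin": -0.026},
    {"x": 0.1,"y": -0.19,"spin": -0.026},
    {"x": 0.1,"y": -0.19,"spin": -0.026},
    {"x": 0.1,"y": -0.19,"spin": -0.026},
    {"x": 0.1,"y": -0.19,"spin": -0.026},
    {"x": 0.1,"y": -0.19,"spin": -0.026},
    {"x": 0.1,"y": -0.19,"spin": -0.026},
    {"x": 0.1,"y": -0.19,"spin": -0.026},
    {"x": 0.1,"y": -0.19,"spin": -0.026},
    {"x": 0.1,"y": -0.19,"spin": -0.026},
    {"x": 0.1,"y": -0.19,"spin": -0.026},
    {"x": 0.1,"y": -0.19,"spin": -0.026},
    {"x": 0.1,"y": -0.19,"spin": -0.026},
    {"x": 0.1,"y": -0.19,"spin": -0.026},
    {"x": 0.1,"y": -0.19,"spin": -0.026},
    {"x": 0.1,"y": -0.19,"spin": -0.026},
  ],
  force=20,
)

```text
schema error: expected keys x, y, z, spin, claw
```

Request:
send_rows(
  targets=[
    {"x": 0,"y": 0,"z": 0.17,"spin": 0,"claw": 62},
    {"x": 0,"y": 0,"z": 0.17,"spin": 0,"claw": 62},
    {"x": 0,"y": 0,"z": 0.16,"spin": 0,"claw": 62},
    {"x": 0.1,"y": -0.19,"z": 0,"spin": -0.026,"claw": 62},
    {"x": 0.1,"y": -0.19,"z": 0,"spin": -0.026,"claw": 62},
    {"x": 0.1,"y": -0.19,"z": 0,"spin": -0.026,"claw": 62},
    {"x": 0.1,"y": -0.19,"z": 0,"spin": -0.026,"claw": 62},
    {"x": 0.1,"y": -0.19,"z": 0,"spin": -0.026,"claw": 62},
    {"x": 0.1,"y": -0.19,"z": 0,"spin": -0.026,"claw": 62},
    {"x": 0.1,"y": -0.19,"z": 0,"spin": -0.026,"claw": 62},
    {"x": 0.1,"y": -0.19,"z": 0,"spin": -0.026,"claw": 62},
    {"x": 0.1,"y": -0.19,"z": 0,"spin": -0.026,"claw": 62},
    {"x": 0.1,"y": -0.19,"z": 0,"spin": -0.026,"claw": 62},
    {"x": 0.1,"y": -0.19,"z": 0,"spin": -0.026,"claw": 62},
    {"x": 0.1,"y": -0.19,"z": 0,"spin": -0.026,"claw": 62},
    {"x": 0.1,"y": -0.19,"z": 0,"spin": -0.026,"claw": 62},
    {"x": 0.1,"y": -0.19,"z": 0,"spin": -0.026,"claw": 62},
    {"x": 0.1,"y": -0.19,"z": 0,"spin": -0.026,"claw": 62},
    {"x": 0.1,"y": -0.19,"z": 0,"spin": -0.026,"claw": 62},
    {"x": 0.1,"y": -0.19,"z": 0,"spin": -0.026,"claw": 62},
  ],
  force=20,
)

```text
time_s: 2.1
ee_pos: [0.4891, -0.1183, 0.3052]
eef_rot: [-3.141, -0.0, 2.172]
force: [-0.3, 0.5, 0.3]
grip_width: 0.0622
grip_force: 0.0
```

Request:
send_rows(
  targets=[
    {"x": 0.052,"y": -0.101,"z": -0.15,"spin": -0.0138,"claw": 62},
    {"x": 0.052,"y": -0.101,"z": -0.15,"spin": -0.0138,"claw": 62},
    {"x": 0.052,"y": -0.101,"z": -0.15,"spin": -0.0138,"claw": 62},
    {"x": 0.052,"y": -0.101,"z": -0.15,"spin": -0.0138,"claw": 62},
    {"x": 0.052,"y": -0.101,"z": -0.15,"spin": -0.0138,"claw": 62},
    {"x": 0.052,"y": -0.101,"z": -0.15,"spin": -0.0138,"claw": 62},
    {"x": 0,"y": 0,"z": -0.12,"spin": 0,"claw": 62},
    {"x": 0,"y": 0,"z": -0.12,"spin": 0,"claw": 62},
    {"x": 0,"y": 0,"z": -0.12,"spin": 0,"claw": 62},
    {"x": 0,"y": 0,"z": 0,"spin": 0,"claw": 62},
    {"x": 0,"y": 0,"z": 0,"spin": 0,"claw": 62},
  ],
)

```text
time_s: 3.2
ee_pos: [0.5512, -0.2377, 0.0538]
eef_rot: [-3.141, -0.0, 2.043]
force: [-0.5, 0.8, 1.2]
grip_width: 0.062
grip_force: 0.0
```

```bash
python3 - <<'E'
from h import *
print(pose()); a=camera("scene");b=camera("top");cv2.imwrite("pics/s1.png",a);cv2.imwrite("pics/t1.png",b)
A=cv2.resize(a[150:270,150:310],None,fx=3,fy=3,interpolation=2);B=cv2.resize(b[130:250,170:330],None,fx=3,fy=3,interpolation=2)
cv2.imwrite("pics/v1.png",cv2.resize(np.hstack([A,B]),(800,300)))
E
```

```text
(array([ 0.5512, -0.2377,  0.0538]), array([-3.141, -0.   ,  2.043]), 3.2)
```

View pics/v1.png

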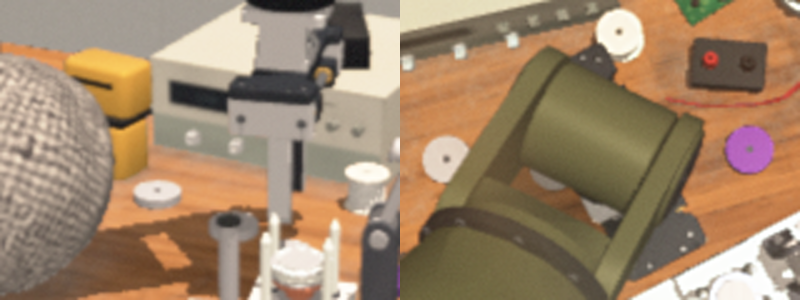

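Scene view: the finger is straight above the near grey spacer, just behind the stop column. Top view: the arm hides that spacer, and the reel at (618,35) is clear of the hand.

Request:
send_rows(
  targets=[
    {"x": 0,"y": -0.005,"z": -0.1,"spin": 0,"claw": 62},
    {"x": 0,"y": 0,"z": -0.1,"spin": 0,"claw": 62},
    {"x": 0,"y": 0,"z": -0.053,"spin": 0,"claw": 62},
    {"x": 0,"y": 0,"z": 0,"spin": 0,"claw": 62},
    {"x": 0,"y": 0,"z": 0,"spin": 0,"claw": 40},
    {"x": 0,"y": 0,"z": 0,"spin": 0,"claw": 40},
    {"x": 0,"y": 0,"z": 0,"spin": 0,"claw": 40},
    {"x": 0,"y": 0,"z": 0,"spin": 0,"claw": 40},
    {"x": 0,"y": 0,"z": 0,"spin": 0,"claw": 40},
    {"x": 0,"y": 0,"z": 0,"spin": 0,"claw": 40},
  ],
  force=20,
)

```text
time_s: 4.3
ee_pos: [0.5517, -0.2389, 0.0039]
eef_rot: [3.141, 0.001, 2.043]
force: [-0.3, 0.7, 6.8]
grip_width: 0.045
grip_force: 20.0
```

Request:
send_rows(
  targets=[
    {"x": 0,"y": 0,"z": 0.1,"spin": 0,"claw": 40},
    {"x": 0,"y": 0,"z": 0.2,"spin": 0,"claw": 40},
    {"x": 0,"y": 0,"z": 0.2,"spin": 0,"claw": 40},
    {"x": 0,"y": 0,"z": 0.15,"spin": 0,"claw": 40},
    {"x": -0.109,"y": -0.0946,"z": 0,"spin": 0,"claw": 40},
    {"x": -0.109,"y": -0.0946,"z": 0,"spin": 0,"claw": 40},
    {"x": -0.109,"y": -0.0946,"z": 0,"spin": 0,"claw": 40},
    {"x": -0.109,"y": -0.0946,"z": 0,"spin": 0,"claw": 40},
    {"x": -0.109,"y": -0.0946,"z": 0,"spin": 0,"claw": 40},
    {"x": 0,"y": 0,"z": 0,"spin": 0,"claw": 40},
    {"x": 0,"y": 0,"z": 0,"spin": 0,"claw": 40},
  ],
)

```text
time_s: 5.4
ee_pos: [0.442, -0.3334, 0.133]
eef_rot: [3.141, 0.0, 2.042]
force: [0.6, -0.2, -1.5]
grip_width: 0.0452
grip_force: 20.0
```

```bash
python3 - <<'E'
from h import *
print(pose()); a=camera("scene");cv2.imwrite("pics/s2.png",a)
cv2.imwrite("pics/v2.png",cv2.resize(a[200:290,215:335],None,fx=6,fy=6,interpolation=2))
E
```

```text
(array([ 0.442 , -0.3334,  0.133 ]), array([3.141, 0.   , 2.042]), 5.4)
```

View pics/v2.png

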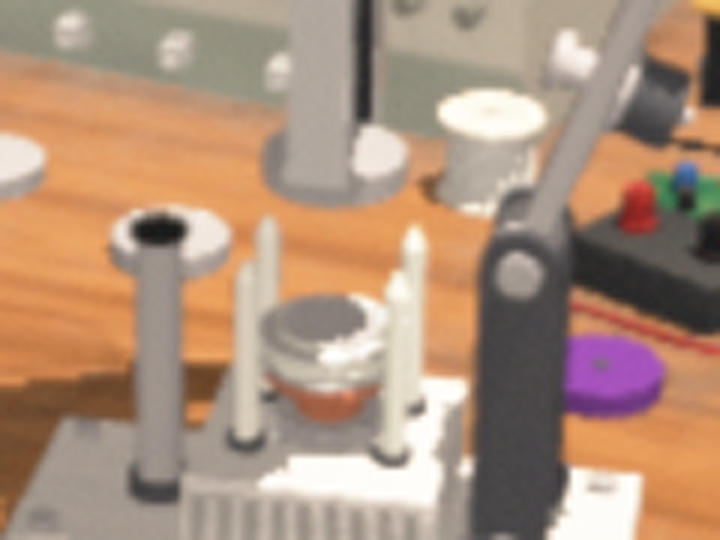

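Held spacer: edges at crop x 262 and 409, its lower front edge near y 203. Rod tips at (268,218), (246,263), (414,228) and (398,272). The disc looks about 1 mm right of centre, so I will compute it.

```bash
python3 - <<'E'
from h import *
a=cv2.imread("pics/s2.png")
g=cv2.cvtColor(a,cv2.COLOR_BGR2HSV)
print("row v=228 sat",g[227,255:287,1]); print("col u=265 S",g[228:240,265,1],"V",g[228:240,265,2]); print("u=281",g[228:240,278,1])
m=camera_model("scene");T=np.linalg.inv(np.array(m["T"]));f=210/np.tan(np.radians(m["fovy"]/2))
def pr(p):
    q=T[:3,:3]@p+T[:3,3];return f*q[0]/q[2]+m["cx"],f*q[1]/q[2]+m["cy"]
th=np.linspace(0,6.283,200)
def out(c):
    b=np.array([pr(np.r_[c[0]+.023*np.cos(t),c[1]+.023*np.sin(t),z]) for z in(.129,.139) for t in th])
    return b.min(0),b.max(0)
for c in((.4419,-.3339),(.442,-.3334)):print(out(c))
R=np.array([onz("scene",215+(x+.5)/6-.5,200+(y+.5)/6-.5,.106) for x,y in[(268,216),(246,261),(414,227),(398,271)]]);print(R.mean(0))
E
```

```text
row v=228 sat [140 140 138 108  52  31  26  28  28  27  28  27  29  26  29  28  28  28
  29  24  19  18  19  19  18  19  30  49  98 112 114 114]
col u=265 S [ 26  27  28  26  29  52 121 146 148 151 153 154] V [178 178 171 155 150 163 202 225 228 227 226 219]
u=281 [ 20  29  32  30  36  86 134 148 151 150 152 153]
(array([257.95411016, 219.52601762]), array([282.5539873, 234.7431529]))
(array([257.77669842, 219.4418435 ]), array([282.36781964, 234.65053635]))
[ 0.44242872 -0.3331548   0.106     ]
```

Request:
send_rows(
  targets=[
    {"x": 0,"y": 0,"z": -0.05,"spin": 0,"claw": 40},
    {"x": 0,"y": 0,"z": -0.05,"spin": 0,"claw": 40},
    {"x": 0,"y": 0,"z": -0.04,"spin": 0,"claw": 40},
    {"x": 0,"y": 0,"z": -0.03,"spin": 0,"claw": 40},
    {"x": 0,"y": 0,"z": -0.03,"spin": 0,"claw": 40},
    {"x": 0,"y": 0,"z": 0,"spin": 0,"claw": 40},
  ],
)

```text
time_s: 6.05
ee_pos: [0.4419, -0.333, 0.0919]
eef_rot: [-3.141, -0.001, 2.044]
force: [-0.2, 0.1, -0.8]
grip_width: 0.0449
grip_force: 20.0
```

Request:
send_rows(
  targets=[
    {"x": 0,"y": 0,"z": -0.015,"spin": 0,"claw": 40},
    {"x": 0,"y": 0,"z": 0,"spin": 0,"claw": 40},
    {"x": 0,"y": 0,"z": -0.01,"spin": 0,"claw": 40},
    {"x": 0,"y": 0,"z": 0,"spin": 0,"claw": 40},
  ],
)

```text
time_s: 6.45
ee_pos: [0.4421, -0.3333, 0.0878]
eef_rot: [-3.142, -0.0, 2.043]
force: [-0.9, -0.1, -2.1]
grip_width: 0.0452
grip_force: 20.0
```

Request:
send_rows(
  targets=[
    {"x": 0,"y": 0,"z": -0.01,"spin": 0,"claw": 40},
    {"x": 0,"y": 0,"z": 0,"spin": 0,"claw": 40},
  ],
)

```text
time_s: 6.65
ee_pos: [0.442, -0.3332, 0.0856]
eef_rot: [-3.142, -0.0, 2.043]
force: [0.2, 0.2, -1.9]
grip_width: 0.045
grip_force: 20.0
```

Request:
send_rows(
  targets=[
    {"x": 0,"y": 0,"z": -0.01,"spin": 0,"claw": 40},
    {"x": 0,"y": 0,"z": 0,"spin": 0,"claw": 40},
  ],
)

```text
time_s: 6.85
ee_pos: [0.442, -0.3332, 0.0836]
eef_rot: [-3.141, -0.0, 2.043]
force: [-0.6, 0.7, -2.0]
grip_width: 0.0454
grip_force: 20.0
```

Request:
send_rows(
  targets=[
    {"x": 0,"y": 0,"z": -0.005,"spin": 0,"claw": 40},
    {"x": 0,"y": 0,"z": 0,"spin": 0,"claw": 40},
  ],
)

```text
time_s: 7.05
ee_pos: [0.4421, -0.3333, 0.0827]
eef_rot: [-3.142, -0.0, 2.043]
force: [0.1, 1.1, -1.1]
grip_width: 0.0454
grip_force: 20.0
```

Disc underside now about 79 mm; contact may be just starting.

Request:
send_rows(
  targets=[
    {"x": 0,"y": 0,"z": -0.005,"spin": 0,"claw": 40},
    {"x": 0,"y": 0,"z": 0,"spin": 0,"claw": 40},
  ],
)

```text
time_s: 7.25
ee_pos: [0.4422, -0.3333, 0.0822]
eef_rot: [3.141, 0.0, 2.043]
force: [-1.3, 1.8, 2.7]
grip_width: 0.0451
grip_force: 20.0
```

Request:
send_rows(
  targets=[
    {"x": 0,"y": 0,"z": -0.005,"spin": 0,"claw": 40},
    {"x": 0,"y": 0,"z": 0,"spin": 0,"claw": 40},
  ],
)

```text
time_s: 7.45
ee_pos: [0.4422, -0.3334, 0.0821]
eef_rot: [3.141, 0.001, 2.044]
force: [-5.3, 4.0, 13.8]
grip_width: 0.0454
grip_force: 20.0
```

Request:
send_rows(
  targets=[
    {"x": 0,"y": 0,"z": 0.01,"spin": 0,"claw": 40},
    {"x": 0,"y": 0,"z": 0,"spin": 0,"claw": 62},
    {"x": 0,"y": 0,"z": 0,"spin": 0,"claw": 62},
    {"x": 0,"y": 0,"z": 0,"spin": 0,"claw": 62},
    {"x": 0,"y": 0,"z": 0,"spin": 0,"claw": 62},
    {"x": 0,"y": 0,"z": 0.04,"spin": 0,"claw": 62},
    {"x": 0,"y": 0,"z": 0.1,"spin": 0,"claw": 62},
    {"x": 0,"y": 0,"z": 0.2,"spin": 0,"claw": 62},
    {"x": 0.1038,"y": 0.1405,"z": 0,"spin": 0,"claw": 62},
    {"x": 0.1038,"y": 0.1405,"z": 0,"spin": 0,"claw": 62},
    {"x": 0.1038,"y": 0.1405,"z": 0,"spin": 0,"claw": 62},
    {"x": 0.1038,"y": 0.1405,"z": 0,"spin": 0,"claw": 62},
    {"x": 0.1038,"y": 0.1405,"z": 0,"spin": 0,"claw": 62},
    {"x": 0.1038,"y": 0.1405,"z": 0,"spin": 0,"claw": 62},
    {"x": 0,"y": 0,"z": -0.2,"spin": 0,"claw": 62},
    {"x": 0,"y": 0,"z": -0.2,"spin": 0,"claw": 62},
    {"x": 0,"y": 0,"z": 0,"spin": 0,"claw": 62},
    {"x": 0,"y": 0,"z": 0,"spin": 0,"claw": 62},
  ],
)

```text
time_s: 9.25
ee_pos: [0.5669, -0.1649, 0.0721]
eef_rot: [3.142, 0.0, 2.043]
force: [-0.0, 0.2, 0.7]
grip_width: 0.0622
grip_force: 0.0
```

```bash
python3 - <<'E'
from h import *
print(pose()); a=camera("scene");cv2.imwrite("pics/s3.png",a)
cv2.imwrite("pics/v3.png",cv2.resize(a[190:290,195:315],None,fx=5.9,fy=5.9,interpolation=2))
E
```

```text
(array([ 0.5669, -0.1649,  0.0721]), array([3.142, 0.   , 2.043]), 9.25)
```

View pics/v3.png

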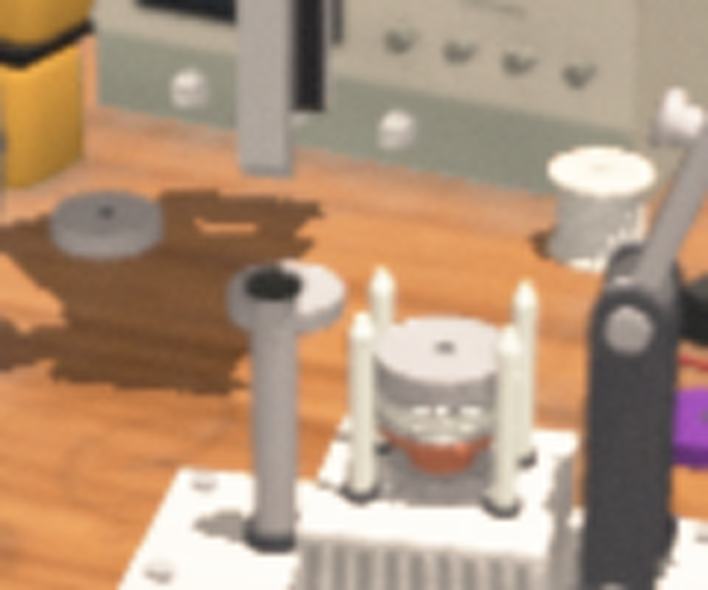

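The first spacer lies flat on the diode at (437,350), with its hole visible. I will check that the disc half behind the stop column (287,297) is the second one by projecting it.

```bash
python3 - <<'E'
from h import *
for x,y in((287,294),(105,219)): print(onz("scene",195+x/5.9-.4,190+y/5.9-.4,.01))
# stack top height: disc top-face centre on cage axis
o,d=ray("scene",195+437/5.9-.4,190+349/5.9-.4);ax=np.array([.4422,-.3333]);t=((ax-o[:2])@d[:2])/(d[:2]@d[:2]);print("stack top",(o+t*d))
E
```

```text
[ 0.56297664 -0.16902449  0.01      ]
[ 0.56994329 -0.06749559  0.01      ]
stack top [ 0.44108135 -0.33178019  0.08775454]
```

Request:
send_rows(
  targets=[
    {"x": 0,"y": 0,"z": -0.15,"spin": 0,"claw": 62},
    {"x": 0,"y": 0,"z": -0.12,"spin": 0,"claw": 62},
    {"x": 0,"y": 0,"z": -0.08,"spin": 0,"claw": 62},
    {"x": 0,"y": 0,"z": 0,"spin": 0,"claw": 62},
    {"x": 0,"y": 0,"z": 0,"spin": 0,"claw": 40},
    {"x": 0,"y": 0,"z": 0,"spin": 0,"claw": 40},
    {"x": 0,"y": 0,"z": 0,"spin": 0,"claw": 40},
    {"x": 0,"y": 0,"z": 0,"spin": 0,"claw": 40},
    {"x": 0,"y": 0,"z": 0,"spin": 0,"claw": 40},
    {"x": 0,"y": 0,"z": 0,"spin": 0,"claw": 40},
  ],
  force=20,
)

```text
time_s: 10.3
ee_pos: [0.5672, -0.1649, 0.0019]
eef_rot: [3.141, 0.001, 2.043]
force: [-0.5, 0.3, 5.9]
grip_width: 0.0451
grip_force: 20.0
```

Request:
send_rows(
  targets=[
    {"x": 0,"y": 0,"z": 0.1,"spin": 0,"claw": 40},
    {"x": 0,"y": 0,"z": 0.2,"spin": 0,"claw": 40},
    {"x": 0,"y": 0,"z": 0.2,"spin": 0,"claw": 40},
    {"x": 0,"y": 0,"z": 0.15,"spin": 0,"claw": 40},
    {"x": -0.104,"y": -0.1403,"z": 0,"spin": 0,"claw": 40},
    {"x": -0.104,"y": -0.1403,"z": 0,"spin": 0,"claw": 40},
    {"x": -0.104,"y": -0.1403,"z": 0,"spin": 0,"claw": 40},
    {"x": -0.104,"y": -0.1403,"z": 0,"spin": 0,"claw": 40},
    {"x": -0.104,"y": -0.1403,"z": 0,"spin": 0,"claw": 40},
    {"x": -0.104,"y": -0.1403,"z": 0,"spin": 0,"claw": 40},
    {"x": 0,"y": 0,"z": 0,"spin": 0,"claw": 40},
    {"x": 0,"y": 0,"z": 0,"spin": 0,"claw": 40},
  ],
)

```text
time_s: 11.5
ee_pos: [0.4416, -0.3333, 0.1309]
eef_rot: [3.142, -0.0, 2.042]
force: [0.1, 0.9, -1.2]
grip_width: 0.0453
grip_force: 20.0
```

```bash
python3 - <<'E'
from h import *
print(pose()); a=camera("scene");cv2.imwrite("pics/s4.png",a)
g=cv2.cvtColor(a,cv2.COLOR_BGR2HSV)
for r in(226,227,228,229):print(g[r,253:289,1])
print(cv2.cvtColor(cv2.imread("pics/s2.png"),cv2.COLOR_BGR2HSV)[228,253:289,1])
print(g[228:240,265,1],g[228:240,278,1])
E
```

```text
(array([ 0.4416, -0.3333,  0.1309]), array([ 3.142, -0.   ,  2.042]), 11.5)
[133 135 137 137 128  77  35  27  30  27  28  27  26  26  29  28  28  27
  29  30  30  25  19  18  18  18  18  18  24  61 101 113 112 113 113 106]
[139 140 140 140 134  81  34  26  28  28  26  27  29  26  27  27  27  29
  30  28  28  24  19  19  18  18  19  26  35  74 109 115 114 112 113 108]
[141 143 142 141 138  85  35  29  27  27  27  27  29  26  28  24  29  30
  30  28  30  26  21  19  19  22  27  31  35  82 111 117 117 118 119 109]
[145 144 143 143 139  96  40  28  30  29  26  28  26  29  29  27  27  29
  28  30  30  28  31  31  30  30  31  30  40  97 121 123 125 122 119  90]
[142 142 141 138 140 113  54  30  27  26  28  26  26  27  27  26  26  30
  29  28  29  30  19  19  19  20  26  30  32  64 104 117 119 120 119 110]
[ 29  26  27  27  23  38 111 141 149 150 152 154] [ 22  30  29  30  39  91 140 149 152 152 151 153]
```

Request:
send_rows(
  targets=[
    {"x": 0,"y": 0,"z": -0.05,"spin": 0,"claw": 40},
    {"x": 0,"y": 0,"z": -0.05,"spin": 0,"claw": 40},
    {"x": 0,"y": 0,"z": -0.04,"spin": 0,"claw": 40},
    {"x": 0,"y": 0,"z": -0.03,"spin": 0,"claw": 40},
    {"x": 0,"y": 0,"z": -0.01,"spin": 0,"claw": 40},
    {"x": 0,"y": 0,"z": 0,"spin": 0,"claw": 40},
  ],
)

```text
time_s: 12.15
ee_pos: [0.4419, -0.333, 0.0945]
eef_rot: [-3.141, -0.0, 2.044]
force: [-0.2, -1.8, -2.0]
grip_width: 0.0457
grip_force: 20.0
```

Request:
send_rows(
  targets=[
    {"x": 0,"y": 0,"z": -0.01,"spin": 0,"claw": 40},
    {"x": 0,"y": 0,"z": 0,"spin": 0,"claw": 40},
  ],
)

```text
time_s: 12.35
ee_pos: [0.4419, -0.3331, 0.0929]
eef_rot: [3.142, 0.0, 2.043]
force: [-0.2, -0.1, -0.6]
grip_width: 0.0451
grip_force: 20.0
```

Request:
send_rows(
  targets=[
    {"x": 0,"y": 0,"z": -0.005,"spin": 0,"claw": 40},
    {"x": 0,"y": 0,"z": 0,"spin": 0,"claw": 40},
  ],
)

```text
time_s: 12.55
ee_pos: [0.4419, -0.3331, 0.0919]
eef_rot: [3.142, 0.0, 2.043]
force: [-0.5, -0.3, -1.5]
grip_width: 0.0451
grip_force: 20.0
```

Request:
send_rows(
  targets=[
    {"x": 0,"y": 0,"z": -0.005,"spin": 0,"claw": 40},
    {"x": 0,"y": 0,"z": 0,"spin": 0,"claw": 40},
  ],
)

```text
time_s: 12.75
ee_pos: [0.4419, -0.3331, 0.0908]
eef_rot: [-3.142, -0.0, 2.043]
force: [-0.8, 0.4, -0.7]
grip_width: 0.0455
grip_force: 20.0
```

Request:
send_rows(
  targets=[
    {"x": 0,"y": 0,"z": -0.005,"spin": 0,"claw": 40},
    {"x": 0,"y": 0,"z": 0,"spin": 0,"claw": 40},
  ],
)

```text
time_s: 12.95
ee_pos: [0.442, -0.3331, 0.0902]
eef_rot: [3.141, 0.0, 2.043]
force: [-2.4, 1.0, 2.0]
grip_width: 0.0451
grip_force: 20.0
```

Request:
send_rows(
  targets=[
    {"x": 0,"y": 0,"z": -0.003,"spin": 0,"claw": 40},
    {"x": 0,"y": 0,"z": 0,"spin": 0,"claw": 40},
  ],
)

```text
time_s: 13.15
ee_pos: [0.442, -0.3332, 0.0901]
eef_rot: [3.141, 0.001, 2.043]
force: [-3.8, 3.7, 9.8]
grip_width: 0.0453
grip_force: 20.0
```

Request:
send_rows(
  targets=[
    {"x": 0,"y": 0,"z": 0.007,"spin": 0,"claw": 40},
    {"x": 0,"y": 0,"z": 0,"spin": 0,"claw": 60},
    {"x": 0,"y": 0,"z": 0,"spin": 0,"claw": 60},
    {"x": 0,"y": 0,"z": 0,"spin": 0,"claw": 60},
    {"x": 0,"y": 0,"z": 0,"spin": 0,"claw": 60},
    {"x": 0,"y": 0,"z": 0.04,"spin": 0,"claw": 60},
    {"x": 0,"y": 0,"z": 0.1,"spin": 0,"claw": 60},
    {"x": 0,"y": 0,"z": 0.2,"spin": 0,"claw": 60},
    {"x": 0,"y": 0,"z": 0.2,"spin": 0,"claw": 60},
    {"x": 0,"y": 0,"z": 0.2,"spin": 0,"claw": 60},
    {"x": 0,"y": 0,"z": 0.2,"spin": 0,"claw": 60},
    {"x": 0,"y": 0,"z": 0.2,"spin": 0,"claw": 60},
    {"x": 0.088,"y": -0.172,"z": 0,"spin": 0,"claw": 60},
    {"x": 0.088,"y": -0.172,"z": 0,"spin": 0,"claw": 60},
    {"x": 0.088,"y": -0.172,"z": 0,"spin": 0,"claw": 60},
    {"x": 0,"y": 0,"z": 0,"spin": 0,"claw": 60},
    {"x": 0,"y": 0,"z": 0,"spin": 0,"claw": 60},
  ],
)

```text
time_s: 14.85
ee_pos: [0.4946, -0.4364, 0.318]
eef_rot: [-3.141, -0.001, 2.043]
force: [-0.7, 0.1, 0.4]
grip_width: 0.0602
grip_force: 0.0
```

```bash
python3 - <<'E'
from h import *
print(pose()); a=camera("scene");cv2.imwrite("pics/s5.png",a)
cv2.imwrite("pics/v5.png",cv2.resize(a[100:290,220:380],None,fx=3.1,fy=3.1,interpolation=2))
E
```

```text
(array([ 0.4946, -0.4364,  0.318 ]), array([-3.141e+00, -1.000e-03,  2.043e+00]), 14.85)
```

View pics/v5.png

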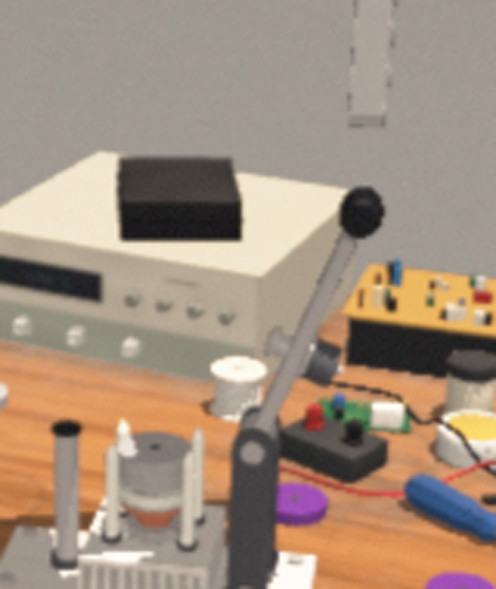

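The scene view shows two spacers flat on the diode between the rods (stack top at (157,445)), the knob end at (362,212), and the near finger tip at (367,120). I will check the sideways offset numerically.

```bash
python3 - <<'E'
from h import *
m=camera_model("scene");T=np.linalg.inv(np.array(m["T"]));f=210/np.tan(np.radians(m["fovy"]/2))
def pr(p):
    q=T[:3,:3]@p+T[:3,3];return f*q[0]/q[2]+m["cx"],f*q[1]/q[2]+m["cy"]
C=np.array([.4421,-.3332,0]);ux=np.array([.4548,-.8906,0]);uy=np.array([.8906,.4548,0]);uz=np.array([0,0,1.])
tcp=get_obs()["ee_pos"]
print("finger near tip inner/outer",pr(tcp-.03*uy),pr(tcp-.0425*uy),"seen",220+367/3.1,100+120/3.1)
for a in(1.8,1.85,1.9,1.95,2.0):
    k=C+ux*(.062-.157*np.cos(a))+uz*(.112+.157*np.sin(a));print(a,k,pr(k-.015*uy),"x_c",.062-.157*np.cos(a))
g=cv2.cvtColor(cv2.imread("pics/s5.png"),cv2.COLOR_BGR2GRAY)[150:185,315:355]
c,_=cv2.findContours((g<55).astype(np.uint8),0,1);k=max(c,key=cv2.contourArea);(x,y),r=cv2.minEnclosingCircle(k);print("knob seen",x+315,y+150,r)
t=cv2.imread("pics/t0.png");h=cv2.cvtColor(t,cv2.COLOR_BGR2GRAY)[208:238,352:384];c,_=cv2.findContours((h<60).astype(np.uint8),0,1);k=max(c,key=cv2.contourArea);(x,y),w,an=cv2.minAreaRect(k);print("knob top",x+352,y+208,w,an,onz("top",x+352,y+208,.262))
E
```

```text
finger near tip inner/outer (np.float64(337.18576740005204), np.float64(139.50731938930141)) (np.float64(336.76942947779025), np.float64(141.5456318873657)) seen 338.38709677419354 138.70967741935485
1.8 [ 0.48652065 -0.42018555  0.26489408] (np.float64(325.4271254337575), np.float64(166.83462120957591)) x_c 0.09767072886681467
1.85 [ 0.48997574 -0.42695139  0.26292021] (np.float64(329.74407763090505), np.float64(168.23047799704906)) x_c 0.10526766875144852
1.9 [ 0.49338164 -0.43362091  0.26056911] (np.float64(333.9865292637151), np.float64(169.82905778776373)) x_c 0.11275646199757003
1.95 [ 0.49672984 -0.44017744  0.25784668] (np.float64(338.1416259291542), np.float64(171.62556179995585)) x_c 0.12011839052215204
2.0 [ 0.50001198 -0.4466046   0.2547597 ] (np.float64(342.19682522587095), np.float64(173.6144887618841)) x_c 0.12733505333790135
knob seen 336.764705657959 168.35294151306152 7.685299396514893
knob top 367.50000190734863 222.0 (15.652474403381348, 12.521980285644531) 63.43495178222656 [ 0.49325895 -0.43619321  0.262     ]
```

Request:
send_rows(
  targets=[
    {"x": 0,"y": 0,"z": -0.14,"spin": 0,"claw": 60},
    {"x": 0,"y": 0,"z": -0.14,"spin": 0,"claw": 60},
    {"x": 0,"y": 0,"z": -0.115,"spin": 0,"claw": 60},
    {"x": 0,"y": 0,"z": 0,"spin": 0,"claw": 60},
    {"x": 0,"y": 0,"z": 0,"spin": 0,"claw": 20},
    {"x": 0,"y": 0,"z": 0,"spin": 0,"claw": 20},
    {"x": 0,"y": 0,"z": 0,"spin": 0,"claw": 20},
    {"x": 0,"y": 0,"z": 0,"spin": 0,"claw": 20},
    {"x": 0,"y": 0,"z": 0,"spin": 0,"claw": 20},
    {"x": 0,"y": 0,"z": 0,"spin": 0,"claw": 20},
  ],
  force=20,
)

```text
time_s: 15.9
ee_pos: [0.4936, -0.4374, 0.2406]
eef_rot: [-3.14, 0.001, 2.042]
force: [-10.0, -3.5, 3.7]
grip_width: 0.0299
grip_force: 20.0
```

```bash
python3 - <<'E'
import numpy as np
a=np.r_[np.linspace(1.925,.25,18),.17,.11]
x=.062-.157*np.cos(a);z=.157*np.sin(a)
for d,dx,dz in zip(a[1:],np.diff(x),np.diff(z)):print(round(d,3),np.round([dx*.4548/.2,-dx*.8906/.2,dz/.2],3).tolist())
E
```

```text
1.826 [-0.034, 0.066, 0.023]
1.728 [-0.034, 0.067, 0.016]
1.629 [-0.035, 0.068, 0.008]
1.531 [-0.035, 0.069, 0.001]
1.432 [-0.035, 0.069, -0.007]
1.334 [-0.035, 0.068, -0.014]
1.235 [-0.034, 0.066, -0.022]
1.137 [-0.033, 0.064, -0.029]
1.038 [-0.031, 0.061, -0.036]
0.94 [-0.029, 0.058, -0.042]
0.841 [-0.027, 0.054, -0.049]
0.743 [-0.025, 0.049, -0.054]
0.644 [-0.022, 0.044, -0.059]
0.546 [-0.02, 0.039, -0.064]
0.447 [-0.017, 0.033, -0.068]
0.349 [-0.014, 0.027, -0.071]
0.25 [-0.01, 0.02, -0.074]
0.17 [-0.006, 0.012, -0.061]
0.11 [-0.003, 0.006, -0.047]
```

First half of the arc, with the small sideways correction in the first row.

Request:
send_rows(
  targets=[
    {"x": -0.0045,"y": -0.0023,"z": 0,"spin": 0,"claw": 20},
    {"x": -0.034,"y": 0.066,"z": 0.023,"spin": 0,"claw": 20},
    {"x": -0.034,"y": 0.067,"z": 0.016,"spin": 0,"claw": 20},
    {"x": -0.035,"y": 0.068,"z": 0.008,"spin": 0,"claw": 20},
    {"x": -0.035,"y": 0.069,"z": 0.001,"spin": 0,"claw": 20},
  ],
)

```text
time_s: 16.4
ee_pos: [0.466, -0.3827, 0.2498]
eef_rot: [3.141, 0.002, 2.043]
force: [1.7, -2.7, -3.2]
grip_width: 0.0298
grip_force: 20.0
```

Request:
send_rows(
  targets=[
    {"x": -0.035,"y": 0.069,"z": -0.007,"spin": 0,"claw": 20},
    {"x": -0.035,"y": 0.068,"z": -0.014,"spin": 0,"claw": 20},
    {"x": -0.034,"y": 0.066,"z": -0.022,"spin": 0,"claw": 20},
    {"x": -0.033,"y": 0.064,"z": -0.029,"spin": 0,"claw": 20},
    {"x": -0.031,"y": 0.061,"z": -0.036,"spin": 0,"claw": 20},
  ],
)

```text
time_s: 16.9
ee_pos: [0.433, -0.3167, 0.2289]
eef_rot: [3.14, 0.003, 2.044]
force: [3.2, 1.0, 3.5]
grip_width: 0.0297
grip_force: 20.0
```

Request:
send_rows(
  targets=[
    {"x": -0.029,"y": 0.058,"z": -0.042,"spin": 0,"claw": 20},
    {"x": -0.027,"y": 0.054,"z": -0.049,"spin": 0,"claw": 20},
    {"x": -0.025,"y": 0.049,"z": -0.054,"spin": 0,"claw": 20},
    {"x": -0.022,"y": 0.044,"z": -0.059,"spin": 0,"claw": 20},
    {"x": -0.02,"y": 0.039,"z": -0.064,"spin": 0,"claw": 20},
  ],
)

```text
time_s: 17.4
ee_pos: [0.4085, -0.2676, 0.1747]
eef_rot: [3.14, 0.001, 2.044]
force: [5.5, 3.3, 2.6]
grip_width: 0.0299
grip_force: 20.0
```

Request:
send_rows(
  targets=[
    {"x": -0.017,"y": 0.033,"z": -0.068,"spin": 0,"claw": 20},
    {"x": -0.014,"y": 0.027,"z": -0.071,"spin": 0,"claw": 20},
    {"x": -0.01,"y": 0.02,"z": -0.074,"spin": 0,"claw": 20},
    {"x": -0.006,"y": 0.012,"z": -0.061,"spin": 0,"claw": 20},
  ],
  force=40,
)

```text
time_s: 17.8
ee_pos: [0.3991, -0.2488, 0.1192]
eef_rot: [3.14, -0.0, 2.044]
force: [2.9, 8.5, 3.8]
grip_width: 0.0298
grip_force: 40.0
```

Request:
send_rows(
  targets=[
    {"x": -0.003,"y": 0.006,"z": -0.047,"spin": 0,"claw": 20},
    {"x": 0,"y": 0,"z": 0,"spin": 0,"claw": 20},
  ],
  force=40,
)

```text
time_s: 18.0
ee_pos: [0.3984, -0.2475, 0.1092]
eef_rot: [3.14, -0.002, 2.044]
force: [3.6, 8.4, -0.6]
grip_width: 0.0293
grip_force: 40.0
```

Request:
send_rows(
  targets=[
    {"x": -0.001,"y": 0.001,"z": -0.02,"spin": 0,"claw": 20},
    {"x": 0,"y": 0,"z": -0.02,"spin": 0,"claw": 20},
    {"x": 0,"y": 0,"z": 0,"spin": 0,"claw": 20},
  ],
)

```text
time_s: 18.3
ee_pos: [0.3982, -0.2471, 0.1017]
eef_rot: [3.14, -0.002, 2.044]
force: [3.8, 12.0, -0.9]
grip_width: 0.0296
grip_force: 40.0
```

Request:
send_rows(
  targets=[
    {"x": 0,"y": 0,"z": -0.02,"spin": 0,"claw": 20},
    {"x": 0,"y": 0,"z": 0,"spin": 0,"claw": 20},
  ],
)

```text
time_s: 18.5
ee_pos: [0.3982, -0.2471, 0.0979]
eef_rot: [3.14, -0.002, 2.044]
force: [2.6, 13.1, 2.8]
grip_width: 0.03
grip_force: 40.0
```

Request:
send_rows(
  targets=[
    {"x": 0,"y": 0,"z": -0.015,"spin": 0,"claw": 20},
    {"x": 0,"y": 0,"z": 0,"spin": 0,"claw": 20},
  ],
)

```text
time_s: 18.7
ee_pos: [0.3983, -0.2472, 0.0951]
eef_rot: [3.14, -0.002, 2.044]
force: [1.8, 12.6, 5.6]
grip_width: 0.0298
grip_force: 40.0
```

Request:
send_rows(
  targets=[
    {"x": -0.002,"y": 0.004,"z": -0.01,"spin": 0,"claw": 20},
    {"x": 0,"y": 0,"z": 0,"spin": 0,"claw": 20},
  ],
)

```text
time_s: 18.9
ee_pos: [0.3983, -0.2471, 0.0936]
eef_rot: [3.14, 0.001, 2.044]
force: [2.9, 8.4, 5.7]
grip_width: 0.0295
grip_force: 40.0
```

Request:
send_rows(
  targets=[
    {"x": 0,"y": 0,"z": -0.005,"spin": 0,"claw": 20},
    {"x": 0,"y": 0,"z": 0,"spin": 0,"claw": 20},
  ],
)

```text
time_s: 19.1
ee_pos: [0.3982, -0.2471, 0.0927]
eef_rot: [3.14, 0.0, 2.044]
force: [2.0, 8.2, 6.9]
grip_width: 0.0296
grip_force: 40.0
```

Request:
send_rows(
  targets=[
    {"x": 0,"y": 0,"z": -0.005,"spin": 0,"claw": 20},
    {"x": 0,"y": 0,"z": 0,"spin": 0,"claw": 20},
  ],
)

```text
time_s: 19.3
ee_pos: [0.3982, -0.2471, 0.0917]
eef_rot: [3.14, 0.0, 2.044]
force: [2.1, 9.9, 7.4]
grip_width: 0.0299
grip_force: 40.0
```

Request:
send_rows(
  targets=[
    {"x": 0,"y": 0,"z": -0.005,"spin": 0,"claw": 20},
    {"x": 0,"y": 0,"z": 0,"spin": 0,"claw": 20},
  ],
)

```text
time_s: 19.5
ee_pos: [0.3982, -0.2471, 0.0907]
eef_rot: [3.14, 0.0, 2.044]
force: [2.5, 9.6, 8.3]
grip_width: 0.0296
grip_force: 40.0
```

Request:
send_rows(
  targets=[
    {"x": 0,"y": 0,"z": -0.005,"spin": 0,"claw": 20},
    {"x": 0,"y": 0,"z": 0,"spin": 0,"claw": 20},
  ],
)

```text
time_s: 19.7
ee_pos: [0.3983, -0.2471, 0.0897]
eef_rot: [3.14, 0.0, 2.044]
force: [2.0, 9.0, 7.1]
grip_width: 0.0296
grip_force: 40.0
```

Request:
send_rows(
  targets=[
    {"x": 0,"y": 0,"z": -0.005,"spin": 0,"claw": 20},
    {"x": 0,"y": 0,"z": 0,"spin": 0,"claw": 20},
  ],
)

```text
time_s: 19.9
ee_pos: [0.3983, -0.2471, 0.0888]
eef_rot: [3.14, 0.0, 2.044]
force: [2.0, 9.9, 7.4]
grip_width: 0.0299
grip_force: 40.0
```

Request:
send_rows(
  targets=[
    {"x": 0,"y": 0,"z": -0.005,"spin": 0,"claw": 20},
    {"x": 0,"y": 0,"z": 0,"spin": 0,"claw": 20},
  ],
)

```text
time_s: 20.1
ee_pos: [0.3983, -0.2472, 0.0878]
eef_rot: [3.14, 0.001, 2.044]
force: [1.6, 9.4, 8.3]
grip_width: 0.03
grip_force: 40.0
```

```bash
python3 - <<'E'
from h import *
print(pose()); a=camera("scene");cv2.imwrite("pics/s6.png",a)
cv2.imwrite("pics/v6.png",cv2.resize(a[205:305,205:335],None,fx=5.9,fy=5.9,interpolation=2))
E
```

```text
(array([ 0.3983, -0.2472,  0.0878]), array([3.140e+00, 1.000e-03, 2.044e+00]), 20.1)
```

View pics/v6.png

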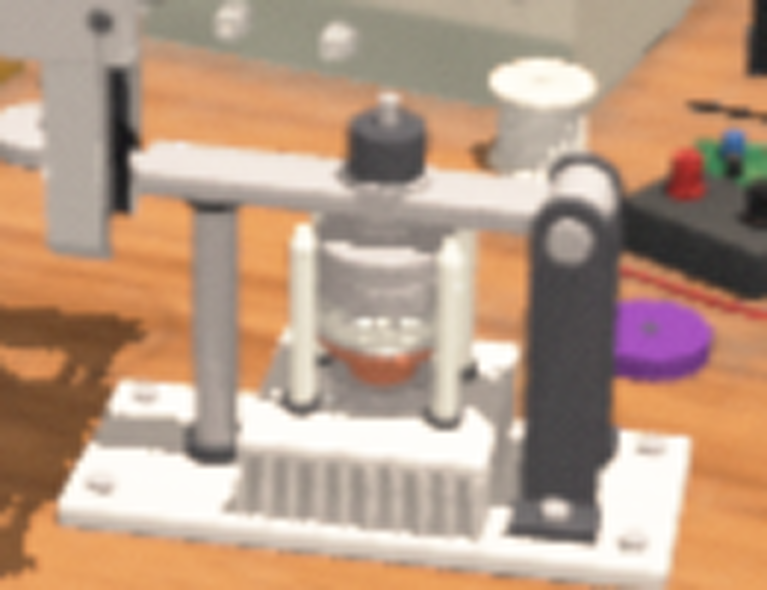

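The scene view shows the bar almost level, its underside just over the stop column at (213,205). The plunger bears on the stack at (380,240), and the pin shows above the cup at (390,105). The force still follows the spring slope with no stop yet, so I continue.

Request:
send_rows(
  targets=[
    {"x": 0,"y": 0,"z": -0.005,"spin": 0,"claw": 20},
    {"x": 0,"y": 0,"z": 0,"spin": 0,"claw": 20},
  ],
)

```text
time_s: 20.35
ee_pos: [0.3983, -0.2472, 0.0868]
eef_rot: [3.14, 0.001, 2.044]
force: [1.6, 8.9, 8.5]
grip_width: 0.0298
grip_force: 40.0
```

Request:
send_rows(
  targets=[
    {"x": 0,"y": 0,"z": -0.005,"spin": 0,"claw": 20},
    {"x": 0,"y": 0,"z": 0,"spin": 0,"claw": 20},
  ],
)

```text
time_s: 20.55
ee_pos: [0.3983, -0.2472, 0.0859]
eef_rot: [3.14, 0.001, 2.044]
force: [1.8, 8.4, 8.9]
grip_width: 0.0296
grip_force: 40.0
```

```bash
python3 - <<'E'
from h import *
m=camera_model("scene");T=np.linalg.inv(np.array(m["T"]));f=210/np.tan(np.radians(m["fovy"]/2))
def pr(p):
    q=T[:3,:3]@p+T[:3,3];return np.array([f*q[0]/q[2]+m["cx"],f*q[1]/q[2]+m["cy"]])
C=np.array([.4421,-.3332,0]);ux=np.array([.4548,-.8906,0]);uy=np.array([.8906,.4548,0]);uz=np.array([0,0,1.])
crop=lambda p:np.round((pr(p)-[205,205])*5.9+2.5,1)
for th in(0,.02,.04):
  # near lower & upper edges of the bar at x=-70,-30,30
  for zz in(-.005,.005): print(th,zz,[crop(C+ux*(.062-r*np.cos(th)+zz*np.sin(th))+uz*(.112+r*np.sin(th)+zz*np.cos(th))-.012*uy).tolist() for r in(.12,.1,.02)])
print("hinge near",crop(C+ux*.062+uz*.112-.02*uy),"pin/col top",crop(C-ux*.056+uz*.107))
E
```

```text
0 -0.005 [[200.0, 207.7], [261.1, 213.3], [509.0, 235.9]]
0 0.005 [[199.8, 179.6], [261.2, 185.2], [510.0, 207.6]]
0.02 -0.005 [[199.7, 201.0], [260.9, 207.7], [508.7, 234.7]]
0.02 0.005 [[200.1, 172.9], [261.6, 179.5], [510.4, 206.5]]
0.04 -0.005 [[199.6, 194.2], [260.8, 202.0], [508.5, 233.6]]
0.04 0.005 [[200.6, 166.2], [262.1, 173.9], [510.8, 205.4]]
hinge near [569.4 238.8] pin/col top [214.2 192.1]
```

```bash
python3 - <<'E'
from h import *
a=cv2.imread("pics/s6.png");b=camera("scene");cv2.imwrite("pics/s7.png",b)
def edge(im):
    g=cv2.GaussianBlur(cv2.cvtColor(im,cv2.COLOR_BGR2HSV)[...,1].astype(float),(1,3),0)
    P=[]
    for u in list(range(231,238)):
        c=g[222:238,u];
        d=np.diff(c);i=int(np.argmin(d));s=d[max(i-1,0):i+2];P.append(222+i+.5+(s@np.array([-1,0,1])/s.sum() if len(s)==3 else 0))
    return np.round(P,2)
print(edge(a));print(edge(b))
# template shift of bar end and of cup pin
for n,(y0,y1,x0,x1) in dict(barleft=(226,244,228,258),finger=(225,252,208,228),pin=(218,238,262,280),base=(270,300,220,310)).items():
    p=cv2.cvtColor(a,6)[y0:y1,x0:x1].astype(np.float32);q=cv2.cvtColor(b,6)[y0:y1,x0:x1].astype(np.float32)
    print(n,cv2.phaseCorrelate(p,q,cv2.createHanningWindow(p.shape[::-1],cv2.CV_32F)))
E
```

```text
[228.53 228.45 228.49 228.51 228.44 228.55 228.68]
[229.39 229.36 229.42 229.45 229.47 229.52 229.53]
barleft ((-0.12150121317890417, -0.20841855339807047), 0.9073432993005823)
finger ((0.09385192831133615, 0.8948802050699562), 1.0151473583998503)
pin ((0.00849644156005347, -0.20364214981103146), 1.014006084865994)
base ((-0.03337728959780861, 0.0007419839063267375), 0.9878957306897199)
```

The bar top edge moved down 0.9 px with the finger, so it follows the hand and is not yet on the stop. I keep going in small steps.

Request:
send_rows(
  targets=[
    {"x": 0,"y": 0,"z": -0.005,"spin": 0,"claw": 20},
    {"x": 0,"y": 0,"z": 0,"spin": 0,"claw": 20},
  ],
)

```text
time_s: 20.8
ee_pos: [0.3984, -0.2473, 0.0857]
eef_rot: [3.139, 0.001, 2.044]
force: [-2.9, 11.7, 20.7]
grip_width: 0.0296
grip_force: 40.0
```

Request:
send_rows(
  targets=[
    {"x": 0,"y": 0,"z": -0.005,"spin": 0,"claw": 20},
    {"x": 0,"y": 0,"z": 0,"spin": 0,"claw": 20},
  ],
)

```text
time_s: 21.0
ee_pos: [0.3985, -0.2474, 0.0854]
eef_rot: [3.139, 0.001, 2.044]
force: [-7.0, 14.7, 31.9]
grip_width: 0.0294
grip_force: 40.0
```

Request:
send_rows(
  targets=[
    {"x": 0,"y": 0,"z": -0.005,"spin": 0,"claw": 20},
    {"x": 0,"y": 0,"z": 0,"spin": 0,"claw": 20},
  ],
)

```text
time_s: 21.2
ee_pos: [0.3986, -0.2476, 0.0851]
eef_rot: [3.139, 0.002, 2.044]
force: [-9.8, 16.0, 40.7]
grip_width: 0.0296
grip_force: 40.0
```

```bash
python3 - <<'E'
from h import *
a=cv2.imread("pics/s6.png");b=camera("scene");cv2.imwrite("pics/s8.png",b)
g=cv2.cvtColor(b,cv2.COLOR_BGR2HSV)[...,1].astype(float)
for u in(231,234,237): 
    d=np.diff(g[222:238,u]);i=int(np.argmin(d));s=d[i-1:i+2];print(u,222+i+.5+s@[-1,0,1]/s.sum())
m=camera_model("scene");T=np.linalg.inv(np.array(m["T"]));f=210/np.tan(np.radians(m["fovy"]/2))
def pr(p):
    q=T[:3,:3]@p+T[:3,3];return np.array([f*q[0]/q[2]+m["cx"],f*q[1]/q[2]+m["cy"]])
C=np.array([.4421,-.3332,0]);ux=np.array([.4548,-.8906,0]);uy=np.array([.8906,.4548,0])
for th in(0,.02,.04,.06):print(th,[pr(C+ux*(.062-r*np.cos(th))+np.array([0,0,.117+r*np.sin(th)])+.012*uy) for r in(.14,.12)])
E
```

```text
231 229.47391304347826
234 229.38888888888889
237 229.36821705426357
0 [array([231.05394915, 228.7811841 ]), array([241.19503268, 229.68046456])]
0.02 [array([231.05164751, 227.46848194]), array([241.20240061, 228.55341354])]
0.04 [array([231.07772452, 226.15598569]), array([241.23422444, 227.42688924])]
0.06 [array([231.13226229, 224.84419619]), array([241.2905601 , 226.30132544])]
```

The force rose sharply while the bar edge stayed put at row 229.4, where a level bar is predicted, so the bar is on its stop. I ease the push to a moderate hold.

Request:
send_rows(
  targets=[
    {"x": 0,"y": 0,"z": 0.004,"spin": 0,"claw": 20},
    {"x": 0,"y": 0,"z": 0.004,"spin": 0,"claw": 20},
    {"x": 0,"y": 0,"z": 0,"spin": 0,"claw": 20},
    {"x": 0,"y": 0,"z": 0,"spin": 0,"claw": 20},
    {"x": 0,"y": 0,"z": 0,"spin": 0,"claw": 20},
  ],
)

```text
time_s: 21.75
ee_pos: [0.3985, -0.2476, 0.0854]
eef_rot: [3.139, 0.002, 2.044]
force: [-1.9, 9.4, 20.7]
grip_width: 0.0299
grip_force: 40.0
```

```bash
python3 - <<'E'
from h import *
b=camera("scene");cv2.imwrite("pics/s9.png",b);print(pose(),get_obs()["force"])
g=cv2.cvtColor(b,cv2.COLOR_BGR2HSV)[...,1].astype(float)
for u in(231,234,237): 
    d=np.diff(g[222:238,u]);i=int(np.argmin(d));s=d[i-1:i+2];print(u,222+i+.5+s@[-1,0,1]/s.sum())
cv2.imwrite("pics/v9.png",cv2.resize(b[205:305,205:335],None,fx=5.9,fy=5.9,interpolation=2))
E
```

```text
(array([ 0.3985, -0.2475,  0.0853]), array([3.139e+00, 2.000e-03, 2.044e+00]), 21.8) [-1.65475412  9.67305844 19.77713535]
231 229.34070796460176
234 229.39166666666668
237 229.54032258064515
```

View pics/v9.png

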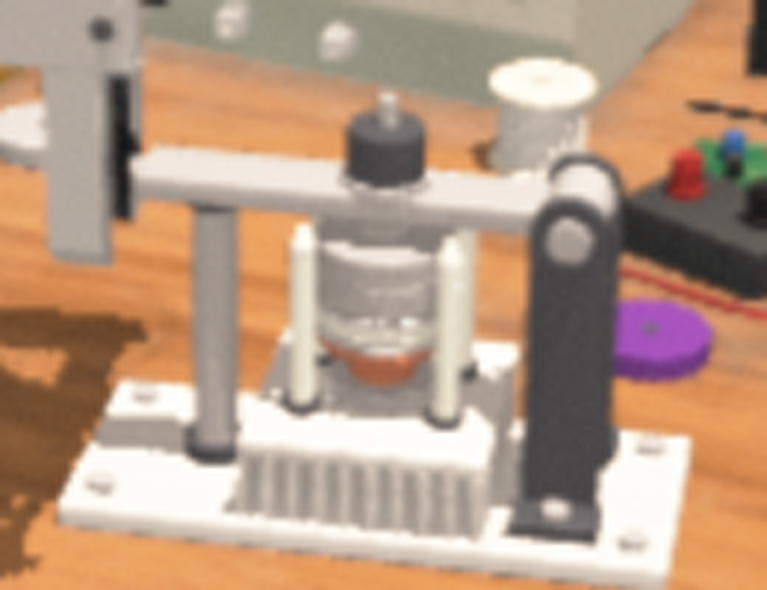

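The bar rests on the stop column at (213,205), with the plunger on the two-spacer stack and its pin risen at (388,103). The hand holds the bar with about 20 N.

```bash
python3 -c "
from station import *
print(hand_in())"
```

```text
the job is handed in; nothing more can be done
None
```

Handed in at about 22 s: two spacers lie flat on the diode with the third left on the bench, and the hand is still holding the bar on its stop (about 20 N) with the plunger bearing on the stack.

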